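# Clip the carabiner mug onto its screw eye

### The arm

A 7-joint arm with a two-finger parallel gripper is mounted at the origin on the work surface. World frame = base frame: x ahead of the robot, y to its left, z up, the work surface at z = 0. Lengths are in m, angles in rad, forces in N, time in s.
With the tool pointing down it reaches from about 0.425 to 0.925 m from the base axis. Payload 6.8 kg.
Tool frame: the origin (TCP) lies at the very end of the fingers, on their centre line; the grasp point (between the pads) lies 19 mm behind it (ctrl.tcp_to_grasp is the distance from the TCP to the grasp point, in m); z points along the fingers, y is the line along which they close (so a half turn about z gives the same grasp; the last joint's range is limited). The gripper opens to 88 mm and grips with 3 to 60 N. Pads are 20 mm wide; open, the fingers measure 115 mm over their backs; the gripper's body (75 mm by 178 mm) begins 61 mm behind the grasp point.
Start: joints at [1.053, 0.477, 0.022, 1.555, -0.011, 1.109, -0.083], TCP at [0.269, -0.619, 0.223] pointing down, gripper open.
Joint ranges: [-2.96, 2.96], [-0.34, 2.1], [-1.41, 1.46], [0.24, 2.44], [-1.37, 4.51], [0.17, 1.92], [-2.96, 2.96]. Speed limits (rad/s): [2.39, 2.39, 3.14, 3.14, 3.14, 3.14, 3.14].

### API

Orientations are given as a unit quaternion [w, x, y, z].
In Python, from workcell import ctrl gives the robot as it stands.
- The arm moves only by the tool send_rows, never from a script. Its argument "increments" is a list of rows, each an object of numbers: "wx", "wy", "wz": the turn, a rotation vector about the tool's x, y, z in rad; "dx", "dy", "dz": the shift along the tool's x, y, z in m; "claw": the opening, from 0 (shut) to 1 (fully open). In form: [{"wx": .., "wy": .., "wz": .., "dx": .., "dy": .., "dz": .., "claw": ..}, ...]. A call has 1 to 12 rows; each row is the pose to reach, as a shift and turn from the pose commanded when the call began, along the tool's axes at that moment; what a row does not reach only later rows make up. A row lasts 1/8 s, in which the tool goes at most 62.5 mm and 10.7 degrees, less where a joint would pass 70% of its speed; a pose out of reach is approached as far as the arm can. A call with a gripper value outside its range is refused whole. The fingers move at their own pace and stop on an object; "force" is the grip in N (left out, the last holds). Time passes only in rows, so rows that repeat a pose let the fingers close. It gives the time, the measured TCP pose, the force, the opening and the grip force at its end, in the units of the state.
- ctrl.get_state(): the state, without advancing time (a new reading comes with each control period).
- ctrl.read_camera(name): name is "scene" or "top" or "wrist"; returns (picture, depth): 420x560x3 uint8, red, green, blue; 420x560 float32, m along the optical axis (not along the pixel's ray), 0 where there is no reading.
- ctrl.calibration(name): a dict with "fx", "fy", "cx", "cy" (pixels), "R" (3x3) and "t" (3): a world point X has camera coordinates R X + t. Camera axes: x right, y down, z forward; pixel columns grow to the right and rows downward; lengths in m; the calibration is good to about 2 mm. A picture is of the moment at which its call begins: read the wrist's pose just before it. calibration takes no time and is no camera call; for the wrist camera it gives the pose at the moment of the call.
- ctrl.finish_job(): hands the job in; it is judged then, once.
The state is a dict: "time_s": time; "joint_pos": joint angles; "joint_velocities": joint speeds; "joint_efforts": joint torques, N m; "ee_pos": TCP position; "eef_rot": TCP orientation; "contact_force": force on the tool from outside, world axes, zero at the start; "moment": the same for the moment, N m; "grip_width": finger opening in m; "finger_force": force on a finger pad.
Only numpy, scipy, OpenCV 4.12 (cv2) and the standard library are available. Lean on these libraries where they do the work, as an engineer would, in place of code of your own. Each camera call takes 0.05 s, during which the arm holds its last target. There are 200 camera calls.

### The job

Hang up the empty steel mug that has the carabiner handle: push the sprung gate of its handle against the screw eye on the mug rail until the eye is inside the handle and the gate has snapped shut behind it, then let the mug down so that it hangs still from the eye by its handle. Work by feel, gently: forcing the handle or its solid nose against the eye bends them, so never lean on the eye with more than about two and a half kilos, and leave everything else on the bench where it is.

Things in the scene. Friction and masses are not known exactly. Their poses are not given: they have to be found in the camera images.
- mug: Steel mug, outer diameter 60, height 85, wall 3, 105 to 170 g. Origin: centre of its underside; z up, x towards the handle, a carabiner of 7 mm bar in the x-z plane: top arm at z 72 (bar centre) from the cup to x 59, there turned down into a solid nose ending at z 62.5; bottom arm at z 14, turned up at x 59 as a solid side to z 40; between them the gate. Clear inside: 25 mm from cup to gate.
- mug_hang (a point): Where the eye's bar is centred when it lies in the handle's inner corner between top arm and nose: x 51.5, y 0, z 65.5 mm in the mug's frame. Hanging freely from there the mug tilts about 60 degrees, bottom towards the rail, mouth towards the robot.
- gate (a joint): Angle of the mug's gate, a straight 6 mm bar at x 59 of the mug, hinged at its lower end (z 40), free upper end at z 61. Rad: 0 shut, grows as the free end swings in towards the cup, stop at 1.1. A spring shuts it: 2 N at the free end starts it; pushing a bar past it level takes 6 to 9 N.
- rail: Wooden mug rail, fixed: batten 22 x 400 x 44 mm (x, y, z) centred 170 mm above the bench on two posts behind it at y +-180 (feet from x -32 to +78). Origin on the bench under the batten's middle; the eye is on its front, the -x side. A chuck key hangs from a small hook at y +135 and a tea strainer at y -135, within 35 mm of the batten.
- eye: Rosette of the screw eye, fixed; origin on the batten's face, 170 mm up; its -x points out along the shank. The eye is a closed, roughly level ring at y 0: bar 6 mm, inner diameter 36, outer 48. Screwed in by hand and bent by use: its front is 53 to 79 mm out from here, the shank slopes up or down by up to 15 degrees (front up to 20 mm higher or lower); neither is measured. It does not give.
- plain_mug: Bystander: steel mug of the same size with a plain closed wire handle, origin under its centre.
- jug: Bystander: vacuum jug 224 high, diameter 134.
- coffee_pot: Bystander: steel coffee pot 172 high, diameter 132, with a black handle.
- tumbler: Bystander: glass tumbler, diameter 66, 95 high.
- coffee_jar: Bystander: jar, diameter 72, 105 high.
- screwdriver: Bystander: screwdriver lying on the bench below and in front of the rail.
- spanner: Bystander: spanner lying on the bench.
- mug_nose (a point): Lower end of the handle's solid nose, x 59, y 0, z 62.5 mm in the mug's frame. A 6 mm bar meeting the gate with its centre 2 to 8 mm below this point opens it and slips over its end after 12 to 22 mm of push, before the cup's wall stops it; the gate then snaps shut. Higher, the bar strikes the unyielding nose; lower, the gate stops before the bar is past it, or the bar strikes the solid side.
Not all that is in view belongs to the job. Leave any purple or red look-alike of the mug alone.

How it is judged:
By the outcome, as a careful person would: the job done as asked, in the order asked, and still so for the second after the job is handed in, with the robot touching nothing.
It also fails if it takes over 72 s, if anything falls off the work surface, if the arm or the gripper's body presses on something with over 40 N, if the wrist force passes 120 N, or if a joint passes its speed limit or range.

## Working session

There is one attempt and no reset: what is moved stays moved. The work goes in short steps, Python scripts to look and compute and a tool call to move; the robot and the scene stay as the last step left them, time stands still between calls to the robot, and variables do not carry over. Pictures are saved under pics/ and viewed, at most 10 in all, crops included, and the job is handed in when it is done.

Besides the shell and the picture viewer there is one more tool, called after "Request:" in YAML: its name, and indented under it one key for each argument. send_rows: Moves the arm, as the interface text tells. Its arguments: {"type":"object","properties":{"increments":{"type":"array","items":{"type":"object","properties":{"wx":{"type":"number"},"wy":{"type":"number"},"wz":{"type":"number"},"dx":{"type":"number"},"dy":{"type":"number"},"dz":{"type":"number"},"claw":{"type":"number"}}}},"force":{"type":"number"}},"required":["increments"]}

```bash
mkdir -p pics
cat > h.py <<'E'
import numpy as np, cv2
from workcell import ctrl
from scipy.spatial.transform import Rotation as Rn
def snap(n,f):
    c=ctrl.calibration(n); p,d=ctrl.read_camera(n)
    cv2.imwrite(f'pics/{f}.png',p[:,:,::-1]); np.savez(f'pics/{f}.npz',p=p,d=d,**{k:np.array(c[k]) for k in c}); return p,d,c
def load(f): return np.load(f'pics/{f}.npz')
def cloud(z):
    d=z['d']; v,u=np.mgrid[:d.shape[0],:d.shape[1]]
    P=np.stack([(u-z['cx'])/z['fx']*d,(v-z['cy'])/z['fy']*d,d],-1)
    W=(P-z['t'])@z['R']; W[d==0]=np.nan; return W
E
python3 - <<'E'
from h import *
for n in('scene','top'):
    snap(n,n+'0')
a=cv2.imread('pics/scene0.png');b=cv2.imread('pics/top0.png')
s=ctrl.get_state();print(s)
for n in('scene','top'):
    c=ctrl.calibration(n);print(n,c['fx'],(-np.array(c['R']).T@c['t']).round(3),np.array(c['R']).round(2).tolist())
E
ls
```

```text
{'time_s': 0.1, 'joint_pos': array([ 1.05291319,  0.47770338,  0.02237691,  1.55632134, -0.01151522,
        1.10931496, -0.08310341]), 'joint_velocities': array([-0.00064521, -0.00156225, -0.00075476, -0.00309861,  0.00026566,
        0.00038502,  0.00030043]), 'joint_efforts': array([ 4.15678704e-03, -5.84089136e+01,  1.53978020e+00, -2.73312020e+01,
       -5.42397494e-02,  1.31547588e-02,  9.00180517e-07]), 'ee_pos': array([ 0.26868803, -0.61863445,  0.22180224]), 'eef_rot': array([-7.78056353e-04,  9.79084795e-01,  2.03451002e-01, -2.22446302e-04]), 'contact_force': array([-0.282507  ,  0.03607615,  0.18638836]), 'moment': array([ 0.01753739, -0.05065361,  0.00769109]), 'finger_force': 0.0, 'grip_width': 0.08771945454818282}
scene 387.01268860195916 [ 1.12  -0.356  1.138] [[0.55, 0.84, 0.01], [0.71, -0.46, -0.53], [-0.44, 0.3, -0.84]]
top 385.1602743627083 [ 0.388 -0.006  1.037] [[0.14, -0.99, 0.0], [-0.97, -0.14, -0.2], [0.2, 0.03, -0.98]]
h.py
pics
```

View pics/scene0.png

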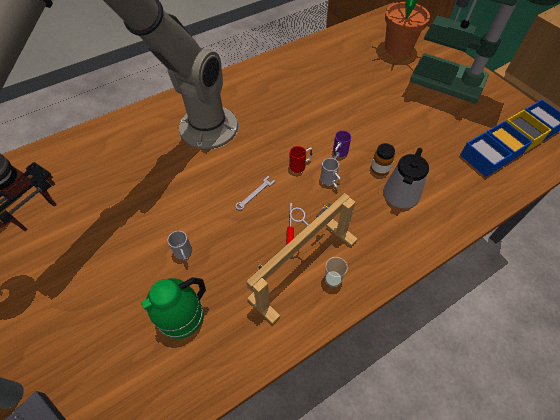

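View pics/top0.png

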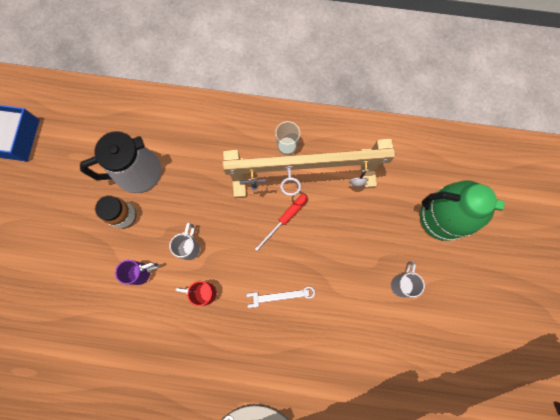

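Grey mug candidates are A, at scene (330,172) and top (184,245), and B, at scene (180,245) and top (410,285). Purple at top (130,272) and red at top (200,293) are look-alikes. I'll enlarge the two grey ones and the eye.

Run:
```python
from h import *
S=load('scene0')['p'][:,:,::-1];T=load('top0')['p'][:,:,::-1]
def cr(I,u,v,w=33,h=37): return cv2.resize(np.ascontiguousarray(I[v-h:v+h,u-w:u+w]),(264,296),interpolation=cv2.INTER_CUBIC)
a=np.hstack([cr(S,332,174),cr(S,181,247),cr(S,300,225)]);b=np.hstack([cr(T,184,242),cr(T,410,281),cr(T,290,180)])
cv2.imwrite('pics/crop1.png',np.vstack([a,b]))
```

```text
(no output)
```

View pics/crop1.png

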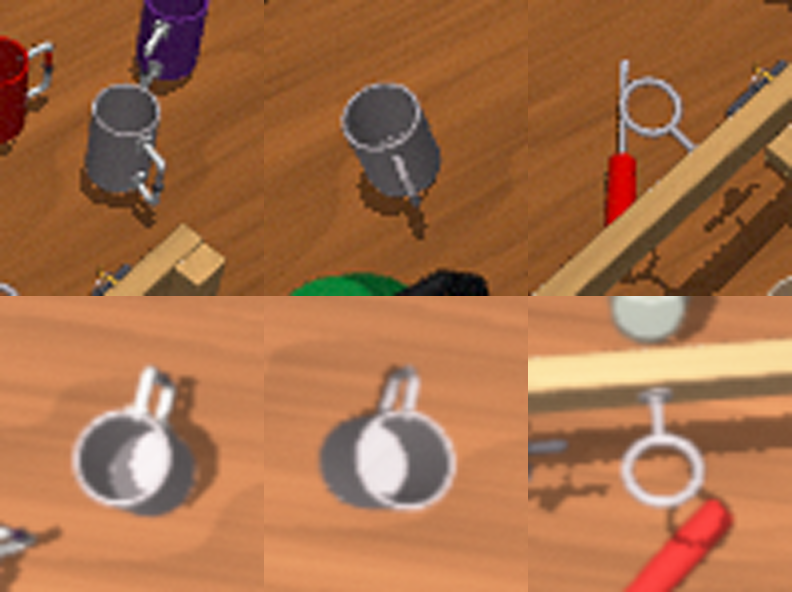

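```bash
cat >> h.py <<'E'
def ray(z,u,v):
    R=z['R'];o=-R.T@z['t'];d=R.T@np.array([(u-z['cx'])/z['fx'],(v-z['cy'])/z['fy'],1]);return o,d
def onz(z,u,v,h): o,d=ray(z,u,v);return (o+d*(h-o[2])/d[2])
def tri(*obs):
    A=np.zeros((3,3));b=np.zeros(3);L=[]
    for z,u,v in obs:
        o,d=ray(z,u,v);d=d/np.linalg.norm(d);M=np.eye(3)-np.outer(d,d);A+=M;b+=M@o;L.append((M,o))
    x=np.linalg.solve(A,b);return x,[round(float(np.linalg.norm(M@(x-o)))*1e3,1) for M,o in L]
E
python3 - <<'E'
from h import *
S=load('scene0');T=load('top0')
for n,r,h in(('A',(181.5,245.5),(190.5,223.5)),('B',(412.5,284.7),(411.7,262.5))):
    a=onz(T,*r,.085);b=onz(T,*h,.072);print(n,a.round(4),b.round(4),np.degrees(np.arctan2(*(b-a)[1::-1])),np.hypot(*(b-a)[:2]))
print('eye',tri((T,290.75,186.5),(S,297.5,214.2)))
W=cloud(T)
# batten top points
m=(abs(W[...,2]-.192)<.006)&(W[...,0]>.55)
P=W[m];v,u=np.nonzero(m);print(len(P),u.min(),u.max())
k=(u>225)&(u<395)&(v<185);P=P[k]
c=P[:,:2].mean(0);_,s,V=np.linalg.svd(P[:,:2]-c,full_matrices=0);print('bat',c,P[:,2].mean(),V,np.ptp((P[:,:2]-c)@V.T,axis=0))
# eye ring points by depth
for z,(u0,v0),n in((T,(290,187),'T'),(S,(297,215),'S')):
    W=cloud(z);w=W[v0-14:v0+15,u0-14:u0+15].reshape(-1,3);w=w[(w[:,2]>.12)&(w[:,2]<.2)];print(n,len(w),w.min(0).round(4),w.max(0).round(4),w.mean(0).round(4))
c=ctrl.calibration('wrist');R=Rn.from_quat(np.roll(ctrl.get_state()['eef_rot'],-1)).as_matrix()
print('camR in tool',(np.array(c['R'])@R).round(2),'cam pos in tool',R.T@(-np.array(c['R']).T@c['t']-ctrl.get_state()['ee_pos']),c['fx']);print(R.round(2))
E
```

```text
A [0.473  0.2487 0.085 ] [0.5327 0.2403 0.072 ] -8.090958131040072 0.060286891592182576
B [ 0.4572 -0.3261  0.085 ] [ 0.5124 -0.3247  0.072 ] 1.4487879951742542 0.05523706197756478
eye (array([0.63382219, 0.00088068, 0.18329849]), [1.3, 1.3])
2237 223 504
bat [ 0.70703106 -0.03629381] 0.1918688788599437 [[ 0.21738949 -0.97608494]
 [ 0.97608494  0.21738949]] [0.39296192 0.04810669]
T 147 [ 0.6118 -0.0232  0.1749] [0.6679 0.0231 0.1903] [6.362e-01 6.000e-04 1.834e-01]
S 137 [ 0.6107 -0.0215  0.1724] [0.7    0.0237 0.1949] [0.6522 0.002  0.185 ]
camR in tool [[-0.    1.   -0.  ]
 [-0.97 -0.   -0.24]
 [-0.24  0.    0.97]] cam pos in tool [ 0.06463488  0.00030609 -0.16142666] 350.13220486300816
[[ 0.92  0.4  -0.  ]
 [ 0.4  -0.92  0.  ]
 [-0.   -0.   -1.  ]]
```

```bash
cat >> h.py <<'E'
def tgt(pos,yaw=0,tilt=0):
    """tool x at world yaw (deg), fingers down, tilted forward by tilt deg"""
    R=Rn.from_euler('z',yaw,degrees=True)*Rn.from_euler('y',-tilt,degrees=True)*Rn.from_matrix(np.diag([1,-1,-1.]))
    return np.array(pos),R
def inc(pos,yaw=0,tilt=0,base=None):
    s=ctrl.get_state()
    p0,R0=base if base else (s['ee_pos'],Rn.from_quat(np.roll(s['eef_rot'],-1)))
    p,R=tgt(pos,yaw,tilt)
    print('d',R0.inv().apply(p-p0).round(4),'w',(R0.inv()*R).as_rotvec().round(4))
def st():
    s=ctrl.get_state();R=Rn.from_quat(np.roll(s['eef_rot'],-1)).as_matrix()
    print('t',s['time_s'],'p',s['ee_pos'].round(4),'x',R[:,0].round(3),'z',R[:,2].round(3),'F',s['contact_force'].round(2),'w',round(s['grip_width'],4),s['finger_force'],'q',s['joint_pos'].round(2))
E
python3 - <<'E'
from h import *
inc((.27,-.6,.32),23.5);inc((.52,-.2,.32),0);inc((.54,.20,.24),-8)
T=load('top0');W=cloud(T)
m=(abs(W[...,2]-.192)<.004);v,u=np.nonzero(m);k=(u>225)&(u<395)&(v<185)&(v>140);P=W[m][k][:,:2]
k=abs(P[:,0]-.71)<.03
for _ in range(6):
    f=np.polyfit(P[k,1],P[k,0],1);r=P[:,0]-np.polyval(f,P[:,1]);k=abs(r)<.013
print('batten x at y0',f, 'normal yaw',np.degrees(np.arctan2(-f[0],1)),k.sum(),P[k].min(0),P[k].max(0),np.percentile(r[k],[2,98]))
E
```

```text
d [ 0.0086 -0.0167 -0.0982] w [-0.0016  0.0001 -0.0004]
d [ 0.3973 -0.284  -0.0978] w [-1.600e-03  4.000e-04  4.098e-01]
d [ 0.575  -0.6428 -0.0172] w [-0.0015  0.0006  0.5494]
batten x at y0 [-0.21932     0.69592171] normal yaw 12.370251002608024 1546 [ 0.65204353 -0.22728198] [0.75685847 0.15655187] [-0.0104702   0.01131869]
```

Request:
send_rows:
  increments:
    - {"dz": -0.06, "claw": 1}
    - {"dx": 0.06, "dy": -0.03, "dz": -0.1, "wz": 0.1}
    - {"dx": 0.12, "dy": -0.07, "dz": -0.1, "wz": 0.15}
    - {"dx": 0.17, "dy": -0.11, "dz": -0.1, "wz": 0.2}
    - {"dx": 0.22, "dy": -0.15, "dz": -0.1, "wz": 0.25}
    - {"dx": 0.27, "dy": -0.19, "dz": -0.1, "wz": 0.3}
    - {"dx": 0.32, "dy": -0.23, "dz": -0.1, "wz": 0.35}
    - {"dx": 0.36, "dy": -0.26, "dz": -0.1, "wz": 0.41}
    - {"dx": 0.39, "dy": -0.3, "dz": -0.1, "wz": 0.41}
    - {"dx": 0.41, "dy": -0.36, "dz": -0.1, "wz": 0.45}
    - {"dx": 0.44, "dy": -0.41, "dz": -0.1, "wz": 0.5}
    - {"dx": 0.47, "dy": -0.46, "dz": -0.1, "wz": 0.55}

```text
$.increments[0]: bad value
```

Run:
```python
from h import *
st();inc((.55,.19,.26),-8)
```

```text
t 0.1 p [ 0.2687 -0.6186  0.2218] x [ 0.917  0.398 -0.   ] z [-0.001  0.001 -1.   ] F [-0.28  0.04  0.19] w 0.0877 0.0 q [ 1.05  0.48  0.02  1.56 -0.01  1.11 -0.08]
d [ 0.5802 -0.6297 -0.0373] w [-0.0015  0.0006  0.5494]
```

Request:
send_rows:
  increments:
    - {"wx": 0, "wy": 0, "wz": 0, "dx": 0, "dy": 0, "dz": -0.06, "claw": 1}
    - {"wx": 0, "wy": 0, "wz": 0.1, "dx": 0.06, "dy": -0.03, "dz": -0.1, "claw": 1}
    - {"wx": 0, "wy": 0, "wz": 0.15, "dx": 0.12, "dy": -0.07, "dz": -0.1, "claw": 1}
    - {"wx": 0, "wy": 0, "wz": 0.2, "dx": 0.17, "dy": -0.11, "dz": -0.1, "claw": 1}
    - {"wx": 0, "wy": 0, "wz": 0.25, "dx": 0.22, "dy": -0.15, "dz": -0.1, "claw": 1}
    - {"wx": 0, "wy": 0, "wz": 0.3, "dx": 0.27, "dy": -0.19, "dz": -0.1, "claw": 1}
    - {"wx": 0, "wy": 0, "wz": 0.35, "dx": 0.32, "dy": -0.23, "dz": -0.1, "claw": 1}
    - {"wx": 0, "wy": 0, "wz": 0.41, "dx": 0.36, "dy": -0.26, "dz": -0.1, "claw": 1}
    - {"wx": 0, "wy": 0, "wz": 0.41, "dx": 0.39, "dy": -0.3, "dz": -0.1, "claw": 1}
    - {"wx": 0, "wy": 0, "wz": 0.45, "dx": 0.41, "dy": -0.36, "dz": -0.1, "claw": 1}
    - {"wx": 0, "wy": 0, "wz": 0.5, "dx": 0.44, "dy": -0.41, "dz": -0.1, "claw": 1}
    - {"wx": 0, "wy": 0, "wz": 0.55, "dx": 0.47, "dy": -0.46, "dz": -0.1, "claw": 1}
  force: 20

```text
time_s: 1.6
ee_pos: [0.5164, -0.0078, 0.3225]
eef_rot: [0.0, 0.997, -0.071, -0.0]
contact_force: [0.4, -0.7, -0.6]
grip_width: 0.0879
finger_force: 0.0
```

Run:
```python
from h import *
st();inc((.55,.19,.26),-8)
```

```text
t 1.6 p [ 0.5164 -0.0078  0.3225] x [ 0.99  -0.141 -0.   ] z [-0. -0. -1.] F [ 0.39 -0.7  -0.61] w 0.0879 0.0 q [ 0.16  0.15 -0.3   1.78  0.05  1.22 -1.86]
d [ 0.0054 -0.2006  0.0625] w [ 0.0001  0.0001 -0.0019]
```

Run:
```python
from h import *
snap('wrist','w0')
```

Request:
send_rows:
  increments:
    - {"wx": 0, "wy": 0, "wz": 0, "dx": 0.005, "dy": -0.06, "dz": 0.0, "claw": 1}
    - {"wx": 0, "wy": 0, "wz": 0, "dx": 0.005, "dy": -0.12, "dz": 0.02, "claw": 1}
    - {"wx": 0, "wy": 0, "wz": 0, "dx": 0.005, "dy": -0.17, "dz": 0.05, "claw": 1}
    - {"wx": 0, "wy": 0, "wz": 0, "dx": 0.005, "dy": -0.2, "dz": 0.06, "claw": 1}
    - {"wx": 0, "wy": 0, "wz": 0, "dx": 0.005, "dy": -0.2, "dz": 0.06, "claw": 1}

```text
time_s: 2.28
ee_pos: [0.5485, 0.1898, 0.2611]
eef_rot: [-0.0, 0.998, -0.068, -0.001]
contact_force: [-0.9, -0.4, 0.7]
grip_width: 0.0879
finger_force: 0.0
```

Run:
```python
from h import *
st();snap('wrist','w1')
a=load('w0')['p'][:,:,::-1];b=load('w1')['p'][:,:,::-1]
z=load('w0');P=z['R']@np.array([.634,.001,.183])+z['t'];print('eye px w0',z['fx']*P[0]/P[2]+z['cx'],z['fy']*P[1]/P[2]+z['cy'])
z=load('w1');P=z['R']@np.array([.473,.249,.085])+z['t'];print('A px w1',z['fx']*P[0]/P[2]+z['cx'],z['fy']*P[1]/P[2]+z['cy'])
```

```text
t 2.275 p [0.5485 0.1898 0.2611] x [ 0.991 -0.135 -0.003] z [-0.003  0.    -1.   ] F [-0.93 -0.4   0.72] w 0.0879 0.0 q [-0.12  0.32 -0.41  1.72  0.14  1.13 -2.27]
eye px w0 244.60522610263183 60.26481641357117
A px w1 229.8321111963855 271.28774028569757
```

View pics/w1.png

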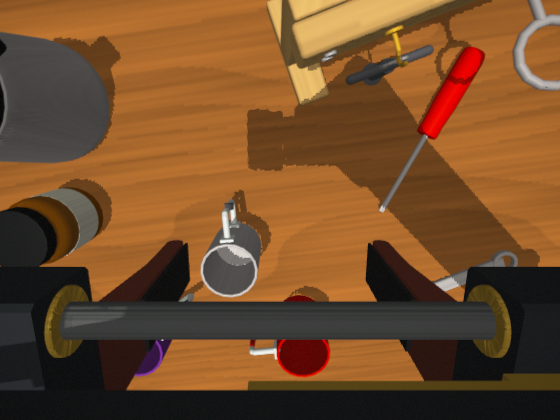

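View pics/w0.png

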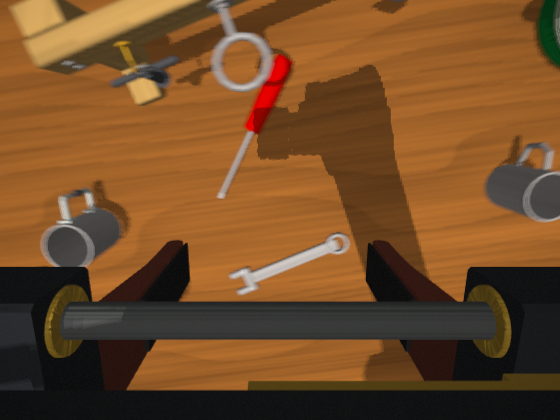

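w1 shows A close up (rim 229,270; handle end 230,207). w0 shows both grey mugs (A 80,230; B 530,185) and the eye ring at (242,61), where it was predicted.

Run:
```python
from h import *
a=load('w0')['p'][:,:,::-1];b=load('w1')['p'][:,:,::-1]
def cr(I,u,v,w,h,k): return cv2.resize(np.ascontiguousarray(I[v-h:v+h,u-w:u+w]),None,fx=k,fy=k,interpolation=cv2.INTER_CUBIC)
cv2.imwrite('pics/crop2.png',np.vstack([np.hstack([cr(a,76,225,40,40,3.5),cr(a,520,180,40,40,3.5),np.zeros((280,240,3),np.uint8)]),np.hstack([cr(b,234,230,40,40,3.5),cr(a,242,50,40,40,3.5),np.zeros((280,240,3),np.uint8)])])[:, :560])
```

```text
(no output)
```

View pics/crop2.png

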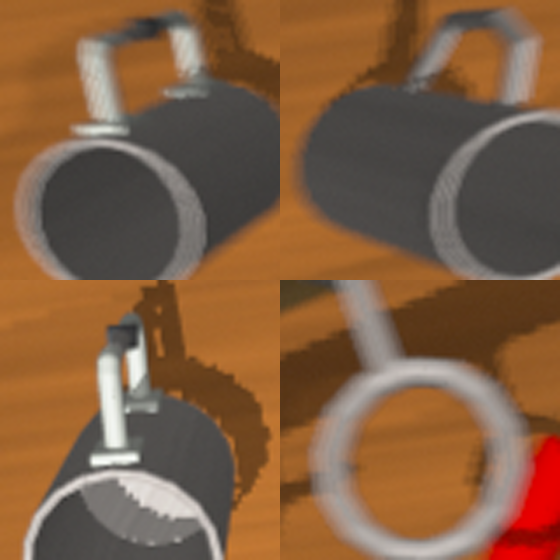

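A has the square arms with collars and a dark gate, so it is the carabiner mug. B has the rounded plain wire handle. I'll refine A's yaw and the eye.

Run:
```python
from h import *
S=load('scene0');T=load('top0');a=load('w0');b=load('w1')
c=onz(b,229.5,270.5,.085);p=onz(b,227.7,240,.0755);q=onz(b,225.1,211.4,.0755);print(c,p,q)
for m in(p,q): print(np.degrees(np.arctan2(*(m-c)[1::-1])),np.hypot(*(m-c)[:2]))
print(np.degrees(np.arctan2(*(q-p)[1::-1])))
print(tri((T,290.75,186.5),(S,297.5,214.2),(a,242,61.4)),tri((T,290.75,186.5),(a,242,61.4)))
# plane fit of the ring from depth
for z,(u0,v0) in((T,(290,187)),(a,(242,61))):
    W=cloud(z);w=W[max(0,v0-32):v0+33,u0-32:u0+33].reshape(-1,3);w=w[(w[:,2]>.15)&(w[:,2]<.21)]
    w=w[np.hypot(w[:,0]-.634,w[:,1])<.03];c0=w.mean(0);f=np.linalg.lstsq(np.c_[w[:,:2]-[.634,.001],np.ones(len(w))],w[:,2],rcond=None)[0];r=w[:,2]-np.c_[w[:,:2]-[.634,.001],np.ones(len(w))]@f
    print(len(w),c0.round(4),'plane',f.round(4),r.std(),w.min(0).round(4),w.max(0).round(4))
inc((.473,.249,.20),-8);inc((.473,.249,.041),-8)
```

```text
[0.47391428 0.24919352 0.085     ] [0.50399463 0.24724088 0.0755    ] [0.53464984 0.24466856 0.0755    ]
-3.714104620668737 0.030143660002585292
-4.2608210987544055 0.060903884266726535
-4.7965314381115745
(array([0.63363798, 0.00173923, 0.18280362]), [2.0, 0.7, 1.5]) (array([0.63039723, 0.00096171, 0.1959898 ]), [1.5, 1.5])
143 [6.353e-01 4.000e-04 1.836e-01] plane [-0.2074 -0.0413  0.1838] 0.0016327648930367178 [ 0.6118 -0.0232  0.1756] [0.6623 0.0231 0.1903]
1307 [0.6339 0.0008 0.1827] plane [-0.2203 -0.0485  0.1827] 0.001112857019425176 [ 0.6099 -0.0225  0.1741] [0.66   0.0244 0.1898]
d [-0.0838 -0.0503  0.062 ] w [0.0007 0.0015 0.0014]
d [-0.0836 -0.0504  0.221 ] w [0.0007 0.0015 0.0014]
```

Run:
```python
from h import *
for n in('top0','scene0'):
    w=cloud(load(n)).reshape(-1,3);w=w[(w[:,2]>.095)&(w[:,2]<.3)&(w[:,0]>.3)&(w[:,0]<.68)&(w[:,1]>.1)&(w[:,1]<.46)]
    for lo in(.33,.38,.43,.48,.53,.58):
        k=w[(w[:,0]>=lo)&(w[:,0]<lo+.05)]
        if len(k):print(n,lo,len(k),'y',k[:,1].min().round(3),k[:,1].max().round(3),'zmax',k[:,2].max().round(3))
inc((.473,.249,.036),-5)
```

```text
top0 0.48 144 y 0.415 0.459 zmax 0.11
top0 0.53 295 y 0.411 0.46 zmax 0.109
top0 0.58 278 y 0.396 0.46 zmax 0.166
scene0 0.48 55 y 0.417 0.46 zmax 0.11
scene0 0.53 123 y 0.413 0.46 zmax 0.11
scene0 0.58 24 y 0.397 0.456 zmax 0.164
d [-0.0836 -0.0504  0.226 ] w [ 0.0007  0.0016 -0.051 ]
```

Request:
send_rows:
  increments:
    - {"wx": 0, "wy": 0, "wz": -0.05, "dx": -0.04, "dy": -0.025, "dz": 0.02, "claw": 1}
    - {"wx": 0, "wy": 0, "wz": -0.05, "dx": -0.082, "dy": -0.049, "dz": 0.04, "claw": 1}
    - {"wx": 0, "wy": 0, "wz": -0.05, "dx": -0.084, "dy": -0.05, "dz": 0.07, "claw": 1}
    - {"wx": 0, "wy": 0, "wz": -0.05, "dx": -0.084, "dy": -0.05, "dz": 0.1, "claw": 1}
    - {"wx": 0, "wy": 0, "wz": -0.05, "dx": -0.084, "dy": -0.05, "dz": 0.12, "claw": 1}

```text
time_s: 2.95
ee_pos: [0.474, 0.2463, 0.142]
eef_rot: [0.001, 0.999, -0.046, 0.0]
contact_force: [0.3, -0.0, 0.2]
grip_width: 0.088
finger_force: 0.0
```

Request:
send_rows:
  increments:
    - {"wx": 0, "wy": 0, "wz": 0, "dx": -0.001, "dy": -0.002, "dz": 0.04, "claw": 1}
    - {"wx": 0, "wy": 0, "wz": 0, "dx": -0.001, "dy": -0.002, "dz": 0.08, "claw": 1}
    - {"wx": 0, "wy": 0, "wz": 0, "dx": -0.001, "dy": -0.002, "dz": 0.106, "claw": 1}
    - {"wx": 0, "wy": 0, "wz": 0, "dx": -0.001, "dy": -0.002, "dz": 0.106, "claw": 1}
    - {"wx": 0, "wy": 0, "wz": 0, "dx": -0.001, "dy": -0.002, "dz": 0.106, "claw": 0.6}
    - {"wx": 0, "wy": 0, "wz": 0, "dx": -0.001, "dy": -0.002, "dz": 0.106, "claw": 0.4}
    - {"wx": 0, "wy": 0, "wz": 0, "dx": -0.001, "dy": -0.002, "dz": 0.106, "claw": 0.4}
    - {"wx": 0, "wy": 0, "wz": 0, "dx": -0.001, "dy": -0.002, "dz": 0.106, "claw": 0.4}
    - {"wx": 0, "wy": 0, "wz": 0, "dx": -0.001, "dy": -0.002, "dz": 0.106, "claw": 0.4}
  force: 40

```text
time_s: 4.08
ee_pos: [0.4734, 0.2509, 0.0377]
eef_rot: [-0.0, 0.999, -0.045, 0.001]
contact_force: [-1.6, -2.1, 7.4]
grip_width: 0.0606
finger_force: 40.0
```

Run:
```python
from h import *
st();inc((.473,.249,.25),-5);inc((.45,.12,.25),3);inc((.50,-.03,.25),12.4)
```

```text
t 4.075 p [0.4734 0.2509 0.0377] x [ 0.996 -0.09   0.001] z [ 0.001  0.    -1.   ] F [-1.58 -2.06  7.37] w 0.0606 40.001415219157934 q [-0.3   0.53 -0.38  2.01  0.32  0.65 -2.55]
d [ 1.000e-04  1.900e-03 -2.123e-01] w [-0.0005 -0.0015 -0.0031]
d [-0.0111  0.1324 -0.2124] w [-0.0004 -0.0015 -0.1428]
d [ 0.0522  0.2773 -0.2124] w [-3.000e-04 -1.500e-03 -3.068e-01]
```

Request:
send_rows:
  increments:
    - {"wx": 0, "wy": 0, "wz": 0, "dx": 0, "dy": 0.0, "dz": -0.03, "claw": 0.4}
    - {"wx": 0, "wy": 0, "wz": 0, "dx": 0, "dy": 0.0, "dz": -0.08, "claw": 0.4}
    - {"wx": 0, "wy": 0, "wz": 0, "dx": -0.005, "dy": 0.02, "dz": -0.13, "claw": 0.4}
    - {"wx": 0, "wy": 0, "wz": -0.05, "dx": -0.01, "dy": 0.06, "dz": -0.17, "claw": 0.4}
    - {"wx": 0, "wy": 0, "wz": -0.1, "dx": -0.01, "dy": 0.1, "dz": -0.2, "claw": 0.4}
    - {"wx": 0, "wy": 0, "wz": -0.15, "dx": 0.0, "dy": 0.14, "dz": -0.2, "claw": 0.4}
    - {"wx": 0, "wy": 0, "wz": -0.2, "dx": 0.01, "dy": 0.18, "dz": -0.2, "claw": 0.4}
    - {"wx": 0, "wy": 0, "wz": -0.25, "dx": 0.03, "dy": 0.22, "dz": -0.2, "claw": 0.4}
    - {"wx": 0, "wy": 0, "wz": -0.307, "dx": 0.05, "dy": 0.255, "dz": -0.19, "claw": 0.4}
    - {"wx": 0, "wy": 0, "wz": -0.307, "dx": 0.055, "dy": 0.275, "dz": -0.16, "claw": 0.4}
    - {"wx": 0, "wy": 0, "wz": -0.307, "dx": 0.055, "dy": 0.275, "dz": -0.13, "claw": 0.4}
    - {"wx": 0, "wy": 0, "wz": -0.307, "dx": 0.055, "dy": 0.275, "dz": -0.13, "claw": 0.4}

```text
time_s: 5.58
ee_pos: [0.5006, -0.0283, 0.1648]
eef_rot: [-0.0, 0.994, 0.108, -0.003]
contact_force: [0.5, 0.3, -0.6]
grip_width: 0.0607
finger_force: 40.0
```

Run:
```python
from h import *
st();inc((.512,-.026,.165),12.4)
z=snap('wrist','w2');a=z[0][:,:,::-1][0:300,130:430]
cv2.imwrite('pics/crop3.png',cv2.resize(np.ascontiguousarray(a),(600,600),interpolation=cv2.INTER_CUBIC))
```

```text
t 5.575 p [ 0.5006 -0.0283  0.1648] x [ 0.977  0.215 -0.005] z [-0.005  0.    -1.   ] F [ 0.46  0.25 -0.6 ] w 0.0607 39.99981265515089 q [ 0.23  0.29 -0.34  2.    0.12  0.88 -1.54]
d [ 0.0117  0.0002 -0.0003] w [-0.0013  0.005   0.0003]
```

View pics/crop3.png

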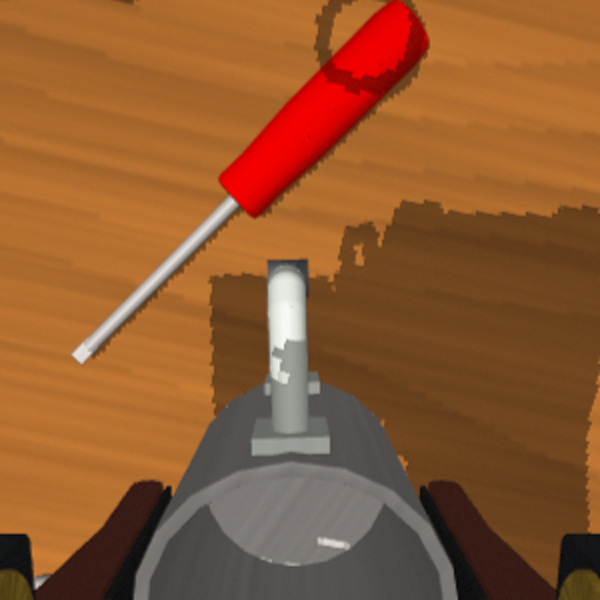

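Request:
send_rows:
  increments:
    - {"wx": 0, "wy": 0.005, "wz": 0, "dx": 0.015, "dy": 0.002, "dz": 0, "claw": 0.4}
    - {"wx": 0, "wy": 0.005, "wz": 0, "dx": 0.03, "dy": 0.002, "dz": 0, "claw": 0.4}
    - {"wx": 0, "wy": 0.005, "wz": 0, "dx": 0.04, "dy": 0.002, "dz": 0, "claw": 0.4}
    - {"wx": 0, "wy": 0.005, "wz": 0, "dx": 0.04, "dy": 0.002, "dz": 0, "claw": 0.4}
    - {"wx": 0, "wy": 0.005, "wz": 0, "dx": 0.04, "dy": 0.002, "dz": 0, "claw": 0.4}

```text
time_s: 6.25
ee_pos: [0.5418, -0.0215, 0.1665]
eef_rot: [-0.0, 0.994, 0.108, 0.002]
contact_force: [-0.2, -0.5, -0.5]
grip_width: 0.0607
finger_force: 40.0
```

Run:
```python
from h import *
st()
z=snap('wrist','w3');a=z[0][:,:,::-1][0:250,155:405]
cv2.imwrite('pics/crop4.png',cv2.resize(np.ascontiguousarray(a),(600,600),interpolation=cv2.INTER_CUBIC))
s=ctrl.get_state();R=Rn.from_quat(np.roll(s['eef_rot'],-1)).as_matrix()
W=(cloud(load('w3'))-s['ee_pos'])@R; np.save('pics/w3t.npy',W)  # tool frame
m=(W[...,2]<.0)&(W[...,2]>-.08)&(W[...,0]>.035)&(abs(W[...,1])<.05)
w=W[m]; print(len(w))
for lo in np.arange(.035,.16,.005):
    k=w[(w[:,0]>=lo)&(w[:,0]<lo+.005)]
    if len(k):print(round(lo,3),len(k),'y',k[:,1].min().round(4),k[:,1].max().round(4),'z',np.percentile(k[:,2],[2,50,98]).round(4))
```

```text
t 6.25 p [ 0.5418 -0.0215  0.1665] x [0.977 0.215 0.004] z [ 0.004  0.001 -1.   ] F [-0.23 -0.46 -0.48] w 0.0607 39.9996873177588 q [ 0.2   0.34 -0.34  1.92  0.14  0.9  -1.56]
6169
0.035 244 y -0.0042 0.0029 z [-0.0381 -0.0364 -0.0341]
0.04 259 y -0.0042 0.0025 z [-0.038  -0.0365 -0.0341]
0.045 262 y -0.0045 0.0025 z [-0.038  -0.0364 -0.034 ]
0.05 282 y -0.0045 0.0034 z [-0.0379 -0.0363 -0.0339]
0.055 299 y -0.0055 0.0033 z [-0.0377 -0.0351 -0.0048]
0.06 182 y -0.0055 0.0029 z [-0.0347 -0.006  -0.0022]
0.07 484 y -0.0148 0.01 z [-0.0222 -0.0204 -0.0181]
0.075 847 y -0.02 0.0158 z [-0.0218 -0.0202 -0.0177]
0.08 529 y -0.024 0.0193 z [-0.0206 -0.0188 -0.0167]
0.085 431 y -0.0249 0.0204 z [-0.0195 -0.0176 -0.0156]
0.09 431 y -0.0262 0.0211 z [-0.0182 -0.0165 -0.014 ]
0.095 441 y -0.0263 0.0211 z [-0.0171 -0.0153 -0.0128]
0.1 499 y -0.025 0.0199 z [-0.0159 -0.0141 -0.0111]
0.105 656 y -0.0232 0.018 z [-0.0147 -0.0129 -0.0095]
0.11 323 y -0.019 0.0145 z [-0.0138 -0.0115 -0.0087]
```

View pics/crop4.png

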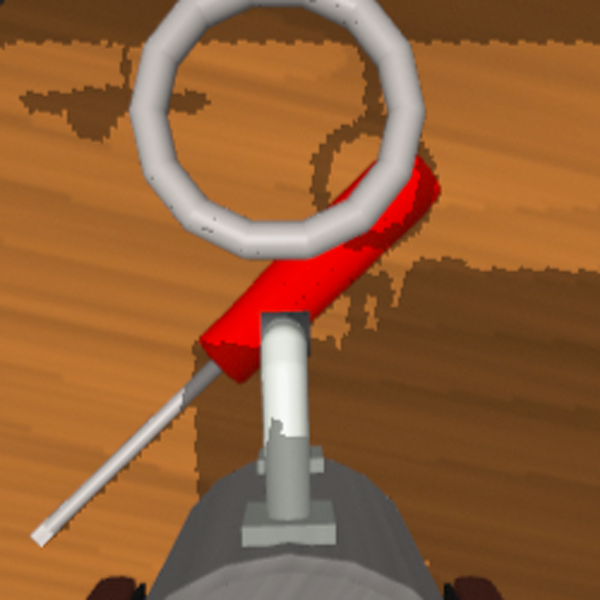

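Request:
send_rows:
  increments:
    - {"wx": 0, "wy": -0.004, "wz": 0, "dx": 0.002, "dy": -0.001, "dz": 0.001, "claw": 0.4}
    - {"wx": 0, "wy": -0.004, "wz": 0, "dx": 0.004, "dy": -0.001, "dz": 0.001, "claw": 0.4}
    - {"wx": 0, "wy": -0.004, "wz": 0, "dx": 0.007, "dy": -0.001, "dz": 0.001, "claw": 0.4}
    - {"wx": 0, "wy": -0.004, "wz": 0, "dx": 0.01, "dy": -0.001, "dz": 0.001, "claw": 0.4}

```text
time_s: 6.8
ee_pos: [0.5517, -0.0183, 0.1657]
eef_rot: [-0.0, 0.994, 0.108, 0.0]
contact_force: [-3.0, 0.2, -1.0]
grip_width: 0.0608
finger_force: 40.0
```

Request:
send_rows:
  increments:
    - {"wx": 0, "wy": 0, "wz": 0, "dx": 0.002, "dy": 0, "dz": 0, "claw": 0.4}
    - {"wx": 0, "wy": 0, "wz": 0, "dx": 0.004, "dy": 0, "dz": 0, "claw": 0.4}

```text
time_s: 7.05
ee_pos: [0.5551, -0.0176, 0.1654]
eef_rot: [-0.0, 0.994, 0.108, -0.0]
contact_force: [-2.2, -0.9, -1.4]
grip_width: 0.0609
finger_force: 40.0
```

Run:
```python
from h import *
st()
```

```text
t 7.05 p [ 0.5551 -0.0176  0.1654] x [ 0.977  0.215 -0.001] z [-0.001 -0.    -1.   ] F [-2.22 -0.89 -1.35] w 0.0609 39.99970933422446 q [ 0.19  0.37 -0.33  1.88  0.15  0.92 -1.57]
```

Request:
send_rows:
  increments:
    - {"wx": 0, "wy": 0, "wz": 0, "dx": 0.0015, "dy": 0, "dz": 0, "claw": 0.4}
    - {"wx": 0, "wy": 0, "wz": 0, "dx": 0.003, "dy": 0, "dz": 0, "claw": 0.4}

```text
time_s: 7.3
ee_pos: [0.5581, -0.017, 0.1654]
eef_rot: [-0.0, 0.994, 0.108, -0.0]
contact_force: [-2.7, -0.8, -2.5]
grip_width: 0.0605
finger_force: 40.0
```

Request:
send_rows:
  increments:
    - {"wx": 0, "wy": 0, "wz": 0, "dx": 0.0015, "dy": 0, "dz": 0, "claw": 0.4}
    - {"wx": 0, "wy": 0, "wz": 0, "dx": 0.003, "dy": 0, "dz": 0, "claw": 0.4}

```text
time_s: 7.55
ee_pos: [0.5612, -0.0163, 0.1655]
eef_rot: [-0.0, 0.994, 0.108, 0.0]
contact_force: [-4.4, -0.3, -2.9]
grip_width: 0.0607
finger_force: 40.0
```

Request:
send_rows:
  increments:
    - {"wx": 0, "wy": 0, "wz": 0, "dx": 0.0015, "dy": 0, "dz": 0, "claw": 0.4}
    - {"wx": 0, "wy": 0, "wz": 0, "dx": 0.003, "dy": 0, "dz": 0, "claw": 0.4}

```text
time_s: 7.8
ee_pos: [0.5643, -0.0156, 0.1655]
eef_rot: [-0.0, 0.994, 0.108, 0.0]
contact_force: [-3.4, -0.5, -2.9]
grip_width: 0.0606
finger_force: 40.0
```

Request:
send_rows:
  increments:
    - {"wx": 0, "wy": 0, "wz": 0, "dx": 0.0015, "dy": 0, "dz": 0, "claw": 0.4}
    - {"wx": 0, "wy": 0, "wz": 0, "dx": 0.003, "dy": 0, "dz": 0, "claw": 0.4}

```text
time_s: 8.05
ee_pos: [0.5674, -0.0149, 0.1656]
eef_rot: [-0.0, 0.994, 0.108, 0.0]
contact_force: [-3.4, -0.9, -4.3]
grip_width: 0.0608
finger_force: 40.0
```

Request:
send_rows:
  increments:
    - {"wx": 0, "wy": 0, "wz": 0, "dx": 0.0015, "dy": 0, "dz": 0, "claw": 0.4}
    - {"wx": 0, "wy": 0, "wz": 0, "dx": 0.003, "dy": 0, "dz": 0, "claw": 0.4}

```text
time_s: 8.3
ee_pos: [0.5707, -0.0141, 0.1657]
eef_rot: [-0.0, 0.994, 0.108, 0.001]
contact_force: [-0.7, -0.2, -6.4]
grip_width: 0.0605
finger_force: 40.0
```

Run:
```python
from h import *
st()
z=snap('wrist','w4');a=z[0][:,:,::-1][0:250,155:405]
cv2.imwrite('pics/crop5.png',cv2.resize(np.ascontiguousarray(a),(600,600),interpolation=cv2.INTER_CUBIC))
s=ctrl.get_state();R=Rn.from_quat(np.roll(s['eef_rot'],-1)).as_matrix()
W=(cloud(load('w4'))-s['ee_pos'])@R
m=(W[...,2]<.0)&(W[...,2]>-.03)&(W[...,0]>.033)&(abs(W[...,1])<.05)
w=W[m]
for lo in np.arange(.035,.09,.005):
    k=w[(w[:,0]>=lo)&(w[:,0]<lo+.005)]
    if len(k):print(round(lo,3),len(k),'y',k[:,1].min().round(4),k[:,1].max().round(4),'z',np.percentile(k[:,2],[2,50,98]).round(4))
```

```text
t 8.3 p [ 0.5707 -0.0141  0.1657] x [0.977 0.215 0.002] z [ 0.002  0.    -1.   ] F [-0.67 -0.22 -6.45] w 0.0605 39.99853419139981 q [ 0.18  0.39 -0.33  1.85  0.15  0.93 -1.58]
0.04 254 y -0.0146 0.0121 z [-0.0228 -0.0214 -0.0191]
0.045 660 y -0.0196 0.017 z [-0.0224 -0.0208 -0.0187]
0.05 483 y -0.0226 0.0208 z [-0.0212 -0.0195 -0.0173]
0.055 439 y -0.024 0.0215 z [-0.0207 -0.0183 -0.0043]
0.06 497 y -0.0252 0.023 z [-0.0286 -0.017  -0.0021]
0.065 396 y -0.0247 0.0221 z [-0.0177 -0.016  -0.0138]
0.07 448 y -0.0233 0.0209 z [-0.0165 -0.0148 -0.012 ]
0.075 579 y -0.0218 0.0193 z [-0.0154 -0.0136 -0.0106]
0.08 849 y -0.0177 0.0154 z [-0.0144 -0.0127 -0.0102]
0.085 248 y -0.0097 0.0068 z [-0.0132 -0.0116 -0.0092]
```

Request:
send_rows:
  increments:
    - {"wx": 0, "wy": 0, "wz": 0, "dx": 0.001, "dy": 0, "dz": 0, "claw": 0.4}
    - {"wx": 0, "wy": 0, "wz": 0, "dx": 0.002, "dy": 0, "dz": 0, "claw": 0.4}

```text
time_s: 8.6
ee_pos: [0.5734, -0.0136, 0.1666]
eef_rot: [-0.0, 0.994, 0.108, 0.002]
contact_force: [0.2, 0.4, -1.8]
grip_width: 0.0606
finger_force: 40.0
```

Request:
send_rows:
  increments:
    - {"wx": 0, "wy": 0, "wz": 0, "dx": 0.001, "dy": 0, "dz": 0, "claw": 0.4}
    - {"wx": 0, "wy": 0, "wz": 0, "dx": 0.002, "dy": 0, "dz": 0, "claw": 0.4}

```text
time_s: 8.85
ee_pos: [0.5745, -0.0133, 0.1659]
eef_rot: [-0.0, 0.994, 0.108, 0.001]
contact_force: [-0.6, -0.2, -0.7]
grip_width: 0.0606
finger_force: 40.0
```

Request:
send_rows:
  increments:
    - {"wx": 0, "wy": 0, "wz": 0, "dx": 0, "dy": 0, "dz": 0.003, "claw": 0.4}
    - {"wx": 0, "wy": 0, "wz": 0, "dx": -0.001, "dy": 0, "dz": 0.006, "claw": 0.4}
    - {"wx": 0, "wy": 0, "wz": 0, "dx": -0.004, "dy": 0, "dz": 0.0065, "claw": 0.4}
    - {"wx": 0, "wy": 0, "wz": 0, "dx": -0.007, "dy": 0, "dz": 0.0065, "claw": 0.4}
    - {"wx": 0, "wy": 0, "wz": 0, "dx": -0.007, "dy": 0, "dz": 0.0065, "claw": 0.4}

```text
time_s: 9.48
ee_pos: [0.5671, -0.0151, 0.1593]
eef_rot: [0.0, 0.994, 0.108, 0.001]
contact_force: [0.4, 0.0, -2.4]
grip_width: 0.0606
finger_force: 40.0
```

Run:
```python
from h import *
st()
z=snap('wrist','w5');a=z[0][:,:,::-1][0:250,155:405]
cv2.imwrite('pics/crop6.png',cv2.resize(np.ascontiguousarray(a),(600,600),interpolation=cv2.INTER_CUBIC))
s=ctrl.get_state();R=Rn.from_quat(np.roll(s['eef_rot'],-1)).as_matrix()
W=(cloud(load('w5'))-s['ee_pos'])@R
m=(W[...,2]<-.01)&(W[...,2]>-.05)&(W[...,0]>.033)&(abs(W[...,1])<.05)&(abs(W[...,1])>.006)
w=W[m]
for lo in np.arange(.035,.1,.005):
    k=w[(w[:,0]>=lo)&(w[:,0]<lo+.005)]
    if len(k):print(round(lo,3),len(k),'y',k[:,1].min().round(4),k[:,1].max().round(4),'z',np.percentile(k[:,2],[2,50,98]).round(4))
```

```text
t 9.475 p [ 0.5671 -0.0151  0.1593] x [0.977 0.215 0.001] z [ 0.001  0.    -1.   ] F [ 0.45  0.04 -2.36] w 0.0606 39.999665189534426 q [ 0.18  0.39 -0.33  1.86  0.16  0.91 -1.58]
0.045 285 y -0.0167 0.0135 z [-0.0293 -0.0278 -0.0257]
0.05 661 y -0.0203 0.0179 z [-0.0289 -0.0273 -0.0249]
0.055 493 y -0.023 0.0206 z [-0.0277 -0.026  -0.0238]
0.06 445 y -0.0245 0.0215 z [-0.0267 -0.0248 -0.0226]
0.065 417 y -0.0249 0.0225 z [-0.0253 -0.0237 -0.0214]
0.07 451 y -0.0245 0.022 z [-0.0244 -0.0226 -0.02  ]
0.075 528 y -0.0232 0.0208 z [-0.0232 -0.0214 -0.0188]
0.08 667 y -0.0211 0.0184 z [-0.0219 -0.0202 -0.0172]
0.085 396 y -0.0169 0.0146 z [-0.0211 -0.0196 -0.0177]
0.09 4 y -0.0072 -0.0064 z [-0.0183 -0.0179 -0.0175]
```

View pics/crop6.png

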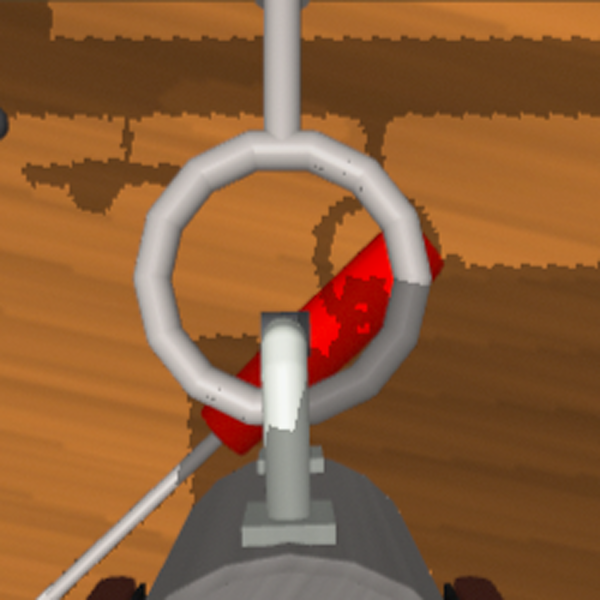

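```bash
cat >> h.py <<'E'
def rot(C,L,ths,t0=0):
    C=np.array(C);L=np.array(L)
    for th in ths:
        t=np.radians(th);x=L[0]*np.cos(t)+L[1]*np.sin(t);z=-L[0]*np.sin(t)+L[1]*np.cos(t)
        print(th,'wy',round(t,3),'dx',round(C[0]-x,4),'dz',round(C[1]-z,4))
E
python3 - <<'E'
from h import *
rot((.0485,-.0255),(.0505,-.0265),(0,5,10,15,20,25,30,35,40,45,50))
E
```

```text
0 wy 0.0 dx -0.002 dz 0.001
5 wy 0.087 dx 0.0005 dz 0.0053
10 wy 0.175 dx 0.0034 dz 0.0094
15 wy 0.262 dx 0.0066 dz 0.0132
20 wy 0.349 dx 0.0101 dz 0.0167
25 wy 0.436 dx 0.0139 dz 0.0199
30 wy 0.524 dx 0.018 dz 0.0227
35 wy 0.611 dx 0.0223 dz 0.0252
40 wy 0.698 dx 0.0268 dz 0.0273
45 wy 0.785 dx 0.0315 dz 0.0289
50 wy 0.873 dx 0.0363 dz 0.0302
```

Request:
send_rows:
  increments:
    - {"wx": 0, "wy": 0, "wz": 0, "dx": -0.002, "dy": 0, "dz": 0.001, "claw": 0.4}
    - {"wx": 0, "wy": 0.044, "wz": 0, "dx": -0.0008, "dy": 0, "dz": 0.0032, "claw": 0.4}
    - {"wx": 0, "wy": 0.087, "wz": 0, "dx": 0.0005, "dy": 0, "dz": 0.0053, "claw": 0.4}
    - {"wx": 0, "wy": 0.131, "wz": 0, "dx": 0.0019, "dy": 0, "dz": 0.0074, "claw": 0.4}
    - {"wx": 0, "wy": 0.175, "wz": 0, "dx": 0.0034, "dy": 0, "dz": 0.0094, "claw": 0.4}
    - {"wx": 0, "wy": 0.175, "wz": 0, "dx": 0.0034, "dy": 0, "dz": 0.0094, "claw": 0.4}

```text
time_s: 10.28
ee_pos: [0.5698, -0.0145, 0.1496]
eef_rot: [-0.009, 0.99, 0.108, 0.087]
contact_force: [-0.8, -0.4, -0.8]
grip_width: 0.0608
finger_force: 40.0
```

Run:
```python
from h import *
st()
def ringpos():
    s=ctrl.get_state();R=Rn.from_quat(np.roll(s['eef_rot'],-1)).as_matrix()
    return (np.array([.6125,-.0045,.1848])-s['ee_pos'])@R
print(ringpos())
```

```text
t 10.275 p [ 0.5698 -0.0145  0.1496] x [0.962 0.212 0.174] z [ 0.17   0.037 -0.985] F [-0.84 -0.35 -0.82] w 0.0608 39.999710619449615 q [ 0.22  0.33 -0.35  2.    0.15  0.66 -1.56]
[ 0.04934445 -0.00058373 -0.02703847]
```

Run:
```python
from h import *
rot((.0500,-.0266),(.0503,-.0266),(4,8,12,16,20,25,30,35,40))
```

```text
4 wy 0.07 dx 0.0017 dz 0.0034
8 wy 0.14 dx 0.0039 dz 0.0067
12 wy 0.209 dx 0.0063 dz 0.0099
16 wy 0.279 dx 0.009 dz 0.0128
20 wy 0.349 dx 0.0118 dz 0.0156
25 wy 0.436 dx 0.0157 dz 0.0188
30 wy 0.524 dx 0.0197 dz 0.0216
35 wy 0.611 dx 0.0241 dz 0.024
40 wy 0.698 dx 0.0286 dz 0.0261
```

Request:
send_rows:
  increments:
    - {"wx": 0, "wy": 0.035, "wz": 0, "dx": 0.0008, "dy": 0, "dz": 0.0017, "claw": 0.4}
    - {"wx": 0, "wy": 0.07, "wz": 0, "dx": 0.0017, "dy": 0, "dz": 0.0034, "claw": 0.4}
    - {"wx": 0, "wy": 0.105, "wz": 0, "dx": 0.0028, "dy": 0, "dz": 0.005, "claw": 0.4}
    - {"wx": 0, "wy": 0.14, "wz": 0, "dx": 0.0039, "dy": 0, "dz": 0.0067, "claw": 0.4}
    - {"wx": 0, "wy": 0.175, "wz": 0, "dx": 0.0051, "dy": 0, "dz": 0.0083, "claw": 0.4}
    - {"wx": 0, "wy": 0.209, "wz": 0, "dx": 0.0063, "dy": 0, "dz": 0.0099, "claw": 0.4}
    - {"wx": 0, "wy": 0.209, "wz": 0, "dx": 0.0063, "dy": 0, "dz": 0.0099, "claw": 0.4}

```text
time_s: 11.15
ee_pos: [0.578, -0.0126, 0.1409]
eef_rot: [-0.021, 0.976, 0.106, 0.189]
contact_force: [-0.8, -0.4, -1.9]
grip_width: 0.0605
finger_force: 40.0
```

```bash
cat >> h.py <<'E'
def ringpos():
    s=ctrl.get_state();R=Rn.from_quat(np.roll(s['eef_rot'],-1)).as_matrix()
    print('bar in tool',((np.array([.6125,-.0045,.1848])-s['ee_pos'])@R).round(4),'tilt',np.degrees(np.arccos(-R[2,2])).round(1))
E
python3 - <<'E'
from h import *
st();ringpos()
E
```

```text
t 11.15 p [ 0.578  -0.0126  0.1409] x [0.906 0.199 0.374] z [ 0.365  0.081 -0.927] F [-0.82 -0.4  -1.91] w 0.0605 39.99976325780153 q [ 0.27  0.29 -0.37  2.14  0.14  0.35 -1.54]
bar in tool [ 0.0493 -0.0005 -0.0274] tilt 22.0
```

Request:
send_rows:
  increments:
    - {"wx": 0, "wy": 0.035, "wz": 0, "dx": 0.0008, "dy": 0, "dz": 0.0017, "claw": 0.4}
    - {"wx": 0, "wy": 0.07, "wz": 0, "dx": 0.0017, "dy": 0, "dz": 0.0034, "claw": 0.4}
    - {"wx": 0, "wy": 0.1, "wz": 0, "dx": 0.0026, "dy": 0, "dz": 0.0048, "claw": 0.4}
    - {"wx": 0, "wy": 0.1, "wz": 0, "dx": 0.0026, "dy": 0, "dz": 0.0048, "claw": 0.4}

```text
time_s: 11.65
ee_pos: [0.5824, -0.0116, 0.1375]
eef_rot: [-0.026, 0.965, 0.105, 0.238]
contact_force: [-0.1, -0.1, -1.3]
grip_width: 0.0608
finger_force: 40.0
```

Run:
```python
from h import *
st();ringpos()
R=Rn.from_quat(np.roll(ctrl.get_state()['eef_rot'],-1)).as_matrix()
# grasp point path about bar in tool frame (x,z): mug-frame vector bar->grasp
t0=28
v=np.array([-.0515,-.0095])  # mug x,z
w=lambda t:np.array([v[0]*np.cos(t)-v[1]*np.sin(t), v[0]*np.sin(t)+v[1]*np.cos(t)]) # world fwd,up
a=w(np.radians(t0))
c,s=np.cos(np.radians(t0)),np.sin(np.radians(t0))
for th in(32,36,40,44,48,52,56):
    d=w(np.radians(th))-a; print(th,'dx',round(d[0]*c+d[1]*s,4),'dz',round(d[0]*s-d[1]*c,4),'world',d.round(4))
```

```text
t 11.65 p [ 0.5824 -0.0116  0.1375] x [0.865 0.19  0.465] z [ 0.454  0.1   -0.885] F [-0.12 -0.09 -1.31] w 0.0608 39.99958360567689 q [ 0.29  0.29 -0.38  2.2   0.14  0.19 -1.53]
bar in tool [ 0.0494 -0.0005 -0.0275] tilt 27.7
32 dx 0.0008 dz 0.0036 world [ 0.0024 -0.0028]
36 dx 0.0018 dz 0.0071 world [ 0.0049 -0.0054]
40 dx 0.0031 dz 0.0105 world [ 0.0077 -0.0078]
44 dx 0.0046 dz 0.0138 world [ 0.0106 -0.01  ]
48 dx 0.0064 dz 0.017 world [ 0.0136 -0.0121]
52 dx 0.0083 dz 0.0201 world [ 0.0168 -0.0139]
56 dx 0.0105 dz 0.0231 world [ 0.0201 -0.0154]
```

Request:
send_rows:
  increments:
    - {"wx": 0, "wy": 0, "wz": 0, "dx": -0.0007, "dy": 0, "dz": 0.0013, "claw": 0.4}
    - {"wx": 0, "wy": 0, "wz": 0, "dx": -0.001, "dy": 0, "dz": 0.002, "claw": 0.4}
    - {"wx": 0, "wy": 0, "wz": 0, "dx": -0.0005, "dy": 0, "dz": 0.004, "claw": 0.4}
    - {"wx": 0, "wy": 0, "wz": 0, "dx": 0, "dy": 0, "dz": 0.006, "claw": 0.4}
  force: 4

```text
time_s: 12.15
ee_pos: [0.5858, -0.0109, 0.1327]
eef_rot: [-0.026, 0.965, 0.105, 0.239]
contact_force: [-1.0, -0.7, 0.5]
grip_width: 0.0609
finger_force: 4.0
```

Run:
```python
from h import *
st();ringpos()
```

```text
t 12.15 p [ 0.5858 -0.0109  0.1327] x [0.864 0.19  0.467] z [ 0.456  0.1   -0.884] F [-1.02 -0.69  0.48] w 0.0609 4.000070050824434 q [ 0.29  0.3  -0.37  2.2   0.17  0.18 -1.56]
bar in tool [ 0.0486 -0.0005 -0.0333] tilt 27.8
```

Request:
send_rows:
  increments:
    - {"wx": 0, "wy": 0, "wz": 0, "dx": 0.001, "dy": 0, "dz": 0.0015, "claw": 0.4}
    - {"wx": 0, "wy": 0, "wz": 0, "dx": 0.002, "dy": 0, "dz": 0.003, "claw": 0.4}
    - {"wx": 0, "wy": 0, "wz": 0, "dx": 0.003, "dy": 0, "dz": 0.0045, "claw": 0.4}
    - {"wx": 0, "wy": 0, "wz": 0, "dx": 0.004, "dy": 0, "dz": 0.006, "claw": 0.4}
    - {"wx": 0, "wy": 0, "wz": 0, "dx": 0.005, "dy": 0, "dz": 0.0085, "claw": 0.4}
    - {"wx": 0, "wy": 0, "wz": 0, "dx": 0.0065, "dy": 0, "dz": 0.011, "claw": 0.4}
    - {"wx": 0, "wy": 0, "wz": 0, "dx": 0.0065, "dy": 0, "dz": 0.011, "claw": 0.4}

```text
time_s: 13.02
ee_pos: [0.596, -0.0086, 0.1255]
eef_rot: [-0.026, 0.965, 0.105, 0.239]
contact_force: [-1.4, -0.7, -1.5]
grip_width: 0.0612
finger_force: 4.0
```

Run:
```python
from h import *
st();ringpos()
z=snap('wrist','w6');snap('scene','s6')
a=z[0][:,:,::-1][0:300,130:430]
b=load('s6')['p'][:,:,::-1][165:265,250:350]
cv2.imwrite('pics/crop7.png',np.hstack([cv2.resize(np.ascontiguousarray(q),(400,400),interpolation=cv2.INTER_CUBIC) for q in(a,b)]))
```

```text
t 13.025 p [ 0.596  -0.0086  0.1255] x [0.864 0.19  0.466] z [ 0.455  0.1   -0.885] F [-1.42 -0.74 -1.49] w 0.0612 4.000015100464225 q [ 0.28  0.33 -0.37  2.19  0.23  0.17 -1.62]
bar in tool [ 0.0427 -0.0004 -0.0446] tilt 27.8
```

View pics/crop7.png

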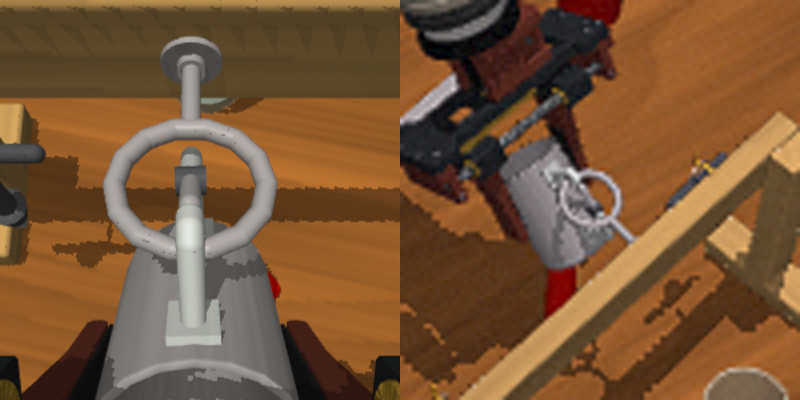

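The ring's front bar sits in the handle behind the nose and the gate is shut. The mug has pivoted most of the way down, so I'm releasing it.

Request:
send_rows:
  increments:
    - {"wx": 0, "wy": 0, "wz": 0, "dx": 0, "dy": 0, "dz": 0, "claw": 0.72}
    - {"wx": 0, "wy": 0, "wz": 0, "dx": 0, "dy": 0, "dz": 0, "claw": 0.8}
    - {"wx": 0, "wy": 0, "wz": 0, "dx": 0, "dy": 0, "dz": 0, "claw": 1}
    - {"wx": 0, "wy": 0, "wz": 0, "dx": 0, "dy": 0, "dz": 0, "claw": 1}
    - {"wx": 0, "wy": 0, "wz": 0, "dx": 0, "dy": 0, "dz": 0, "claw": 1}
    - {"wx": 0, "wy": 0, "wz": 0, "dx": 0, "dy": 0, "dz": 0, "claw": 1}

```text
time_s: 13.88
ee_pos: [0.5959, -0.0086, 0.1257]
eef_rot: [-0.026, 0.965, 0.105, 0.239]
contact_force: [-0.3, 0.1, 0.6]
grip_width: 0.0877
finger_force: 0.0
```

Request:
send_rows:
  increments:
    - {"wx": 0, "wy": 0, "wz": 0, "dx": 0, "dy": 0, "dz": -0.02, "claw": 1}
    - {"wx": 0, "wy": 0, "wz": 0, "dx": 0, "dy": 0, "dz": -0.04, "claw": 1}
    - {"wx": 0, "wy": 0, "wz": 0, "dx": 0, "dy": 0, "dz": -0.07, "claw": 1}
    - {"wx": 0, "wy": 0, "wz": 0, "dx": 0, "dy": 0, "dz": -0.1, "claw": 1}
    - {"wx": 0, "wy": 0, "wz": 0, "dx": 0, "dy": 0, "dz": -0.14, "claw": 1}
    - {"wx": 0, "wy": 0, "wz": 0, "dx": 0, "dy": 0, "dz": -0.18, "claw": 1}
    - {"wx": 0, "wy": 0, "wz": 0, "dx": 0, "dy": 0, "dz": -0.18, "claw": 1}

```text
time_s: 14.75
ee_pos: [0.5146, -0.0275, 0.2877]
eef_rot: [-0.024, 0.965, 0.104, 0.241]
contact_force: [0.3, 0.0, -0.1]
grip_width: 0.0879
finger_force: 0.0
```

Run:
```python
from h import *
st()
a,d1,_=snap('wrist','w7');
import time
b,d2,_=snap('wrist','w8')
print('diff',np.abs(a.astype(int)-b).max(2).__gt__(25).sum())
snap('scene','s8');e=load('s8')['p'][:,:,::-1][165:265,250:350]
cv2.imwrite('pics/crop8.png',np.hstack([cv2.resize(b[:,:,::-1],(533,400)),cv2.resize(np.ascontiguousarray(e),(260,400))]))
```

```text
t 14.75 p [ 0.5146 -0.0275  0.2877] x [0.862 0.19  0.47 ] z [ 0.46   0.097 -0.883] F [ 0.34  0.   -0.07] w 0.0879 0.0 q [ 0.74 -0.05 -0.7   2.16 -0.28  0.56 -1.12]
diff 10725
```

Request:
send_rows:
  increments:
    - {"wx": 0, "wy": 0, "wz": 0, "dx": 0, "dy": 0, "dz": 0, "claw": 1}
    - {"wx": 0, "wy": 0, "wz": 0, "dx": 0, "dy": 0, "dz": 0, "claw": 1}
    - {"wx": 0, "wy": 0, "wz": 0, "dx": 0, "dy": 0, "dz": 0, "claw": 1}
    - {"wx": 0, "wy": 0, "wz": 0, "dx": 0, "dy": 0, "dz": 0, "claw": 1}
    - {"wx": 0, "wy": 0, "wz": 0, "dx": 0, "dy": 0, "dz": 0, "claw": 1}
    - {"wx": 0, "wy": 0, "wz": 0, "dx": 0, "dy": 0, "dz": 0, "claw": 1}
    - {"wx": 0, "wy": 0, "wz": 0, "dx": 0, "dy": 0, "dz": 0, "claw": 1}
    - {"wx": 0, "wy": 0, "wz": 0, "dx": 0, "dy": 0, "dz": 0, "claw": 1}
    - {"wx": 0, "wy": 0, "wz": 0, "dx": 0, "dy": 0, "dz": 0, "claw": 1}
    - {"wx": 0, "wy": 0, "wz": 0, "dx": 0, "dy": 0, "dz": 0, "claw": 1}
    - {"wx": 0, "wy": 0, "wz": 0, "dx": 0, "dy": 0, "dz": 0, "claw": 1}
    - {"wx": 0, "wy": 0, "wz": 0, "dx": 0, "dy": 0, "dz": 0, "claw": 1}

```text
time_s: 16.4
ee_pos: [0.514, -0.0267, 0.285]
eef_rot: [-0.026, 0.965, 0.105, 0.239]
contact_force: [0.5, -0.7, 0.5]
grip_width: 0.0878
finger_force: 0.0
```

Request:
send_rows:
  increments:
    - {"wx": 0, "wy": 0, "wz": 0, "dx": 0, "dy": 0, "dz": 0, "claw": 1}
    - {"wx": 0, "wy": 0, "wz": 0, "dx": 0, "dy": 0, "dz": 0, "claw": 1}
    - {"wx": 0, "wy": 0, "wz": 0, "dx": 0, "dy": 0, "dz": 0, "claw": 1}
    - {"wx": 0, "wy": 0, "wz": 0, "dx": 0, "dy": 0, "dz": 0, "claw": 1}
    - {"wx": 0, "wy": 0, "wz": 0, "dx": 0, "dy": 0, "dz": 0, "claw": 1}
    - {"wx": 0, "wy": 0, "wz": 0, "dx": 0, "dy": 0, "dz": 0, "claw": 1}
    - {"wx": 0, "wy": 0, "wz": 0, "dx": 0, "dy": 0, "dz": 0, "claw": 1}
    - {"wx": 0, "wy": 0, "wz": 0, "dx": 0, "dy": 0, "dz": 0, "claw": 1}
    - {"wx": 0, "wy": 0, "wz": 0, "dx": 0, "dy": 0, "dz": 0, "claw": 1}
    - {"wx": 0, "wy": 0, "wz": 0, "dx": 0, "dy": 0, "dz": 0, "claw": 1}
    - {"wx": 0, "wy": 0, "wz": 0, "dx": 0, "dy": 0, "dz": 0, "claw": 1}
    - {"wx": 0, "wy": 0, "wz": 0, "dx": 0, "dy": 0, "dz": 0, "claw": 1}

```text
time_s: 17.9
ee_pos: [0.514, -0.0267, 0.285]
eef_rot: [-0.026, 0.965, 0.105, 0.239]
contact_force: [0.5, 0.3, -0.2]
grip_width: 0.0879
finger_force: 0.0
```

Run:
```python
from h import *
def seq(n,box,k=5):
    P=[snap(n,f'q{n}{i}')[0].astype(int) for i in range(k)]
    v0,v1,u0,u1=box
    print(n,[int((np.abs(p-P[0]).max(2)[v0:v1,u0:u1]>25).sum()) for p in P])
seq('scene',(165,265,250,350));seq('wrist',(0,420,0,560))
c,s=np.cos(np.radians(12.4)),np.sin(np.radians(12.4))
w=np.vstack([cloud(load(f'q{n}0')).reshape(-1,3) for n in('wrist','scene')])
d=w-[.6135,-.0035,.185];f=d[:,0]*c+d[:,1]*s;l=-d[:,0]*s+d[:,1]*c
k=(abs(l)<.035)&(f>-.12)&(f<.075)&(d[:,2]>-.15)&(d[:,2]<.06)
print('mug cloud fwd/up rel. to bar:')
for lo in np.arange(-.12,.075,.015):
    q=k&(f>=lo)&(f<lo+.015)
    if q.sum():print(round(lo,3),q.sum(),'z',d[q,2].min().round(3),d[q,2].max().round(3),'lat',l[q].min().round(3),l[q].max().round(3))
st()
```

```text
scene [0, 0, 0, 0, 1]
wrist [0, 5, 5, 1, 7]
mug cloud fwd/up rel. to bar:
-0.075 158 z -0.055 -0.046 lat -0.02 0.017
-0.06 878 z -0.067 -0.026 lat -0.032 0.027
-0.045 1080 z -0.077 -0.007 lat -0.031 0.028
-0.03 1419 z -0.088 -0.004 lat -0.031 0.028
-0.015 1132 z -0.098 0.013 lat -0.032 0.029
0.0 987 z -0.085 0.012 lat -0.03 0.03
0.015 662 z -0.082 0.002 lat -0.029 0.029
0.03 497 z -0.067 0.0 lat -0.021 0.02
0.045 86 z -0.025 -0.007 lat -0.002 0.003
0.06 2428 z -0.036 0.009 lat -0.035 0.035
t 18.4 p [ 0.5139 -0.0267  0.2849] x [0.864 0.19  0.466] z [ 0.455  0.1   -0.885] F [-0.07  0.17 -0.56] w 0.0878 0.0 q [ 0.74 -0.05 -0.7   2.16 -0.27  0.56 -1.12]
```

The mug is motionless on the eye, with its rim toward the robot and both fingers clear. I'm handing in.

```bash
python3 -c "
from workcell import ctrl
print(ctrl.finish_job())"
```

```text
the job is handed in; nothing more can be done
None
```

The carabiner mug hangs still from the screw eye with its gate shut behind the bar. Force readings between moves stayed under about 7.5 N, the gripper is clear, and the job was handed in at about 18 s.

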